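# Lean the shaving mirror on the jar and stop its foot with the comb

### The arm

A 7-joint arm with a two-finger parallel gripper is mounted at the origin on the work surface. World frame = base frame: x ahead of the robot, y to its left, z up, the work surface at z = 0. Lengths are in m, angles in rad, forces in N, time in s.
With the tool pointing down it reaches from about 0.425 to 0.875 m from the base axis. Payload 4.7 kg.
Tool frame: the origin (TCP) lies on the centre line of the jaws, within the pads' length; the fingertips stand 14 mm ahead of it and the grasp point (between the pads) lies 5 mm behind it; z points along the fingers, y is the line along which they close (so a half turn about z gives the same grasp; the last joint's range is limited). The gripper opens to 87 mm and grips with 3 to 60 N. Pads are 19 mm wide; open, the fingers measure 117 mm over their backs; the gripper's body (75 mm by 190 mm) begins 51 mm behind the grasp point.
Start: joints at [-1.212, 0.321, -0.07, 1.45, 0.023, 1.371, -0.057], TCP at [0.22, 0.612, 0.237] pointing down, gripper open.
Joint ranges: [-2.86, 2.86], [-0.3, 2.09], [-1.38, 1.24], [0.06, 2.45], [-1.56, 4.7], [0.09, 2.05], [-2.69, 2.69]. Speed limits (rad/s): [2.57, 2.57, 3.14, 3.14, 3.14, 3.14, 3.14].

### API

Orientations are given as a rotation vector (axis times angle).
In Python, from bench import ctrl gives the robot as it stands.
- The arm moves only by the tool send_rows, never from a script. Its argument "steps" is a list of rows, each an object of numbers: "tx", "ty", "tz": the shift along the tool's x, y, z in units of 60 mm (1.0 is 60 mm); "turn": the turn about the tool's z in units of 8 degrees (1.0 is 8 degrees); "grip": the opening, from 0 (shut) to 1 (fully open). A call has 1 to 12 rows; each row shifts and turns the commanded pose from where the row before left it, along the tool's axes as they then stand; what a row does not reach is not made up. A row lasts 1/8 s, in which the tool goes at most 62.5 mm and 10.7 degrees, less where a joint would pass 70% of its speed; a pose out of reach is approached as far as the arm can. A call is refused whole if a number of a shift passes 1 or a number of a turn 1, either way. A call with a gripper value outside its range is refused whole. The fingers move at their own pace and stop on an object; "newtons" is the grip in N (left out, the last holds). Time passes only in rows, so rows that do not move let the fingers close. It gives the time, the measured TCP pose, the force, the opening and the grip force at its end, in the units of the state.
- ctrl.get_state(): the state, without advancing time (a new reading comes with each control period).
- ctrl.get_image(name): name is "side" or "top" or "wrist"; returns a dict with "pixels" (400x640x3 uint8, red, green, blue), "K" (3x3 intrinsics, pixels), "cam_to_world" (4x4, takes a point from camera to world coordinates); the wrist camera has in their place "T_tool_cam" (4x4, takes a point from camera to tool coordinates, whose origin is the TCP and whose axes are the flange's). Camera axes: x right, y down, z forward; pixel columns grow to the right and rows downward; lengths in m; the calibration is good to about 2 mm. A picture is of the moment at which its call begins: read the wrist's pose just before it. There is no depth.
- ctrl.close_job(): hands the job in; it is judged then, once.
The state is a dict: "time": time; "joint_positions": joint angles; "qd": joint speeds; "joint_torque": joint torques, N m; "position": TCP position; "tool_rot": TCP orientation; "ft_force": force on the tool from outside, world axes, zero at the start; "torque": the same for the moment, N m; "grip_width": opening from 0.0 (shut) to 1.0 (fully open); "grip_force": force on a finger pad.
Only numpy, scipy, OpenCV 4.12 (cv2) and the standard library are available. Lean on these libraries where they do the work, as an engineer would, in place of code of your own. Each camera call takes 0.05 s, during which the arm holds its last target. There are 200 camera calls.

### The job

Set up for a shave on the acrylic shelf: take the small magnifying mirror out of the rack and lean it, top edge up and centred, against the robot-side front of the frosted jar, its foot on the shelf, its glass looking toward the robot, tilted back about 20 degrees. Then lay the white comb flat on the shelf with its smooth spine flush against the whole foot of the mirror, teeth toward the robot, so that the foot cannot slide. Set the mirror down gently, and leave the jar, the wooden board and everything else on the shelf where they stand.

Things in the scene. Friction and masses are not known exactly. Their poses are not given: they have to be found in the camera images.
- shelf: Pale blue acrylic floating shelf, fixed, 410 (x) by 940 (y) mm, its top face 40 mm above the work surface. Origin at the centre of its top face; x away from the robot, y to the robot's left, z up.
- shelf_front (a point): Middle of the shelf's front edge (the edge nearest the robot), on its top face.
- rack: White and grey rack, fixed on the shelf, left or right; footprint 125 (its x) by 100 mm (its y). Origin at the centre of its underside. Two slots 13.5-14.5 mm wide run along its y at its x = -37 and +37 mm; slot floor 6 mm above the shelf, slot walls (4 mm thick, 84 mm long) end 32 mm above the shelf. One slot holds the mirror, the other the board, both standing upright.
- mirror: Small rectangular magnifying mirror, a flat slab 10 mm thick (its x), 90 mm wide (its y), 150 mm tall (its z), black back and edges, about 0.24 kg. The pale silvery glass with a steel circle on it is on its -x face. Origin at the centre of its 10 x 90 mm bottom face; z towards its top edge. Starts upright in a rack slot.
- mirror_toe (a point): Middle of the mirror's lower edge on the glass side (mirror frame x -5, y 0, z 0 mm); axes as the mirror's.
- board: Light wooden grooved soap board, same size as the mirror (10 x 90 x 150 mm), upright in the other rack slot. Leave it. Origin at the centre of its bottom face.
- jar: Frosted glass jar with ribbed steel screw lid, heavy (0.75 kg), loose; body radius 40 mm to 68 mm up, lid radius 42 mm from there to the top at 92 mm. Origin at the centre of its underside, z up.
- comb: White comb lying flat, loose, 200 mm long (its y), 28 mm wide (its x), 10 mm thick. The smooth straight spine is the long side at its +x; the teeth point to -x. Origin at the centre of its underside. It may be gripped across its 28 mm width anywhere along its length.
- comb_spine (a point): Middle of the spine's outer face, at the comb's underside (comb frame x +14, y 0, z 0 mm); axes as the comb's.
- dispenser: White ceramic pump soap dispenser, loose, radius 30 mm, with steel pump to 165 mm high whose spout sticks out 39 mm to its -x. Leave it. Origin at the centre of its underside.
- spray: Tall green spray can with white cap, loose, radius 23 mm, 128 mm high, beside the jar. Leave it. Origin at the centre of its underside.
- tin: Low aluminium tin with orange lid, loose, radius 19 mm, 18 mm high, on the other side of the jar. Leave it. Origin at the centre of its underside.
- trimmer: Black trimmer with red press button, lying, loose, 40 x 132 mm (long in its y), 35 mm high, at a back corner of the shelf. Leave it. Origin under its middle.
- soap_dish: Stainless steel soap dish with yellow soap, loose, 72 (its x) x 110 (its y) mm, 27 mm high, at the other back corner. Leave it. Origin at the centre of its underside.
- tumbler: Blue ceramic tumbler, loose, radius 30 mm, 90 mm high, at the middle of the back of the shelf. Leave it. Origin at the centre of its underside.
- organiser: Open pale blue organiser box with bottles up to 120 mm high, fixed on the shelf at the end without the rack; 125 (its x) by 100 mm. Origin at the centre of its underside.

How it is judged:
By the outcome, as a careful person would: the job done as asked, in the order asked, and still so for the second after the job is handed in, with the robot touching nothing.
It also fails if it takes over 56 s, if anything falls off the work surface, if the arm or the gripper's body presses on something with over 40 N, if the wrist force passes 120 N, or if a joint passes its speed limit or range.

## Working session

There is one attempt and no reset: what is moved stays moved. The work goes in short steps, Python scripts to look and compute and a tool call to move; the robot and the scene stay as the last step left them, time stands still between calls to the robot, and variables do not carry over. Pictures are saved under pics/ and viewed, at most 10 in all, crops included, and the job is handed in when it is done.

Besides the shell and the picture viewer there is one more tool, called after "Request:" as name(argument=value, ...) on one line, values as JSON. send_rows: Moves the arm, as the interface text tells. Its arguments: {"type":"object","properties":{"steps":{"type":"array"},"newtons":{"type":"number"}},"required":["steps"]}

```bash
mkdir -p pics; ls
cat > h.py <<'E'
import numpy as np, cv2, json
from bench import ctrl
from scipy.spatial.transform import Rotation as R
def ray(im,u,v):
    T=im['cam_to_world'];d=T[:3,:3]@np.linalg.inv(im['K'])@[u,v,1.];return T[:3,3],d
def onz(im,u,v,z):
    o,d=ray(im,u,v);return o+d*(z-o[2])/d[2]
def proj(im,p):
    T=np.linalg.inv(im['cam_to_world']);q=im['K']@(T[:3,:3]@np.asarray(p)+T[:3,3]);return q[:2]/q[2]
def tri(i1,p1,i2,p2):
    A=[];b=[]
    for im,p in((i1,p1),(i2,p2)):
        o,d=ray(im,*p);d=d/np.linalg.norm(d);M=np.eye(3)-np.outer(d,d);A.append(M);b.append(M@o)
    return np.linalg.lstsq(np.vstack(A),np.hstack(b),rcond=None)[0]
def grab(n,save=None):
    s=ctrl.get_state();im=ctrl.get_image(n)
    if n=='wrist':
        T=np.eye(4);T[:3,:3]=R.from_rotvec(s['tool_rot']).as_matrix();T[:3,3]=s['position'];im['cam_to_world']=T@im['T_tool_cam']
    im={k:np.asarray(v) for k,v in im.items()}
    if save: cv2.imwrite('pics/'+save+'.png',im['pixels'][:,:,::-1]); np.savez('pics/'+save+'.npz',**im)
    return im
def load(n): return dict(np.load('pics/'+n+'.npz'))
E
python3 - <<'E'
from h import *
for n in('top','side'):
    im=grab(n,n+'0');print(n,im['cam_to_world'].round(3).tolist(),im['K'].tolist())
s=ctrl.get_state();print(s)
print(R.from_rotvec(s['tool_rot']).as_matrix().round(3))
E
```

```text
pics
top [[0.019, -0.997, 0.076, 0.445], [-1.0, -0.02, -0.017, 0.008], [0.019, -0.076, -0.997, 1.291], [0.0, 0.0, 0.0, 1.0]] [[457.3308832427286, 0.0, 319.09993902045017], [0.0, 457.3308832427286, 204.29900258377506], [0.0, 0.0, 1.0]]
side [[0.738, -0.32, 0.594, -0.094], [-0.674, -0.375, 0.636, -0.707], [0.018, -0.87, -0.492, 0.616], [0.0, 0.0, 0.0, 1.0]] [[485.85316240448986, 0.0, 319.6383730185053], [0.0, 485.85316240448986, 197.40378572031062], [0.0, 0.0, 1.0]]
{'time': 0.1, 'joint_positions': array([-1.21194199,  0.32175586, -0.07004114,  1.45156873,  0.02263332,
        1.37079485, -0.05689144]), 'qd': array([ 6.18528419e-04, -2.43375915e-03, -1.88057490e-03, -3.41348977e-03,
        5.99126194e-04, -2.98465199e-05, -6.39551265e-05]), 'joint_torque': array([-4.84944776e-04, -4.92575741e+01, -4.06102818e-01, -3.13399994e+01,
       -6.42752834e-02,  3.94584797e-02,  6.63471087e-05]), 'position': array([0.21959747, 0.61127553, 0.2355581 ]), 'tool_rot': array([-5.38830201e-01, -3.09487573e+00,  2.72373213e-03]), 'ft_force': array([ 0.27157613, -0.61644055, -0.65859918]), 'torque': array([0.03400004, 0.04201806, 0.06217217]), 'grip_force': 0.0, 'grip_width': 0.9972384906610968}
[[-0.941  0.338 -0.   ]
 [ 0.338  0.941 -0.002]
 [-0.    -0.002 -1.   ]]
```

View pics/top0.png

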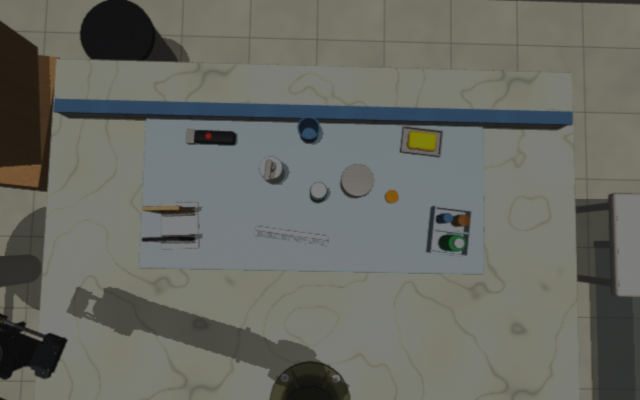

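View pics/side0.png

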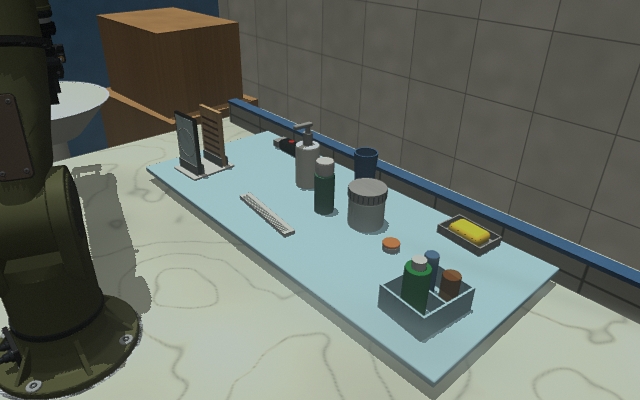

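The top view shows the rack at left, with the mirror (170,239) in its front slot and the board (170,209) behind. The jar is at (357,180), the spray at (318,191), the tin at (392,197) and the comb at (255..328, 230..243). The side view shows the glass facing the robot.

Run:
```python
from h import *
t=load('top0');s=load('side0');T=t['pixels'];S=s['pixels']
a=cv2.resize(T[215:255,245:340],None,fx=8,fy=7,interpolation=cv2.INTER_CUBIC)
b=cv2.resize(T[195:255,135:210],None,fx=5,fy=5,interpolation=cv2.INTER_CUBIC)
c=cv2.resize(S[185:240,235:300],None,fx=6,fy=5.45,interpolation=cv2.INTER_CUBIC)[:300,:385]
b=b[:300,:375]
out=np.zeros((590,770,3),np.uint8);out[:280,:760]=a;out[285:585,:375]=b;out[285:585,380:380+c.shape[1]]=c[:300,:390]
cv2.imwrite('pics/crop.png',out[:,:,::-1])
# shelf by colour
hsv=cv2.cvtColor(T,cv2.COLOR_RGB2HSV);print('shelf hsv',hsv[250,220],'lid',hsv[180,357],'comb',hsv[236,290],'table',hsv[300,480])
def onx(u,v,z):return onz(t,u,v,z).round(4)
m=cv2.morphologyEx(((hsv[...,0]>85)&(hsv[...,0]<108)&(hsv[...,1]>25)&(hsv[...,2]>120)).astype(np.uint8),cv2.MORPH_CLOSE,np.ones((25,25)))
cs,_=cv2.findContours(m,0,2);c=max(cs,key=cv2.contourArea);r=cv2.minAreaRect(c);bx=cv2.boxPoints(r)
print('shelf',[onx(*p,.04) for p in bx], onx(*r[0],.04))
# HoughCircles
g=cv2.cvtColor(cv2.resize(T,None,fx=4,fy=4,interpolation=cv2.INTER_CUBIC),cv2.COLOR_RGB2GRAY)
for nm,(u,v,r0,z) in dict(jar=(357,180,16,.132),spray=(318,190,9,.168),tin=(392,197,6.5,.058)).items():
    w=int(r0*2);x0,y0=(u-w)*4,(v-w)*4;q=cv2.GaussianBlur(g[y0:y0+8*w,x0:x0+8*w],(5,5),0)
    h=cv2.HoughCircles(q,cv2.HOUGH_GRADIENT_ALT,1,20,param1=100,param2=.5,minRadius=int(r0*2.4),maxRadius=int(r0*5))
    if h is not None:
        for x,y,rr in h[0][:3]:
            U,V=(x0+x+.5)/4-.5,(y0+y+.5)/4-.5;p=onx(U,V,z);print(nm,U,V,rr/4,p,'r',np.linalg.norm(onz(t,U+rr/4,V,z)-onz(t,U,V,z)).round(4))
m=((hsv[...,1]<28)&(hsv[...,2]>120)).astype(np.uint8);m2=np.zeros_like(m);m2[215:255,245:340]=m[215:255,245:340]
m2=cv2.morphologyEx(m2,cv2.MORPH_CLOSE,np.ones((5,5)))
c=max(cv2.findContours(m2,0,2)[0],key=cv2.contourArea);r=cv2.minAreaRect(c);print('comb',r,onx(*r[0],.05),[onx(*p,.05) for p in cv2.boxPoints(r)])
```

```text
shelf hsv [ 98  16 126] lid [ 19  19 109] comb [105  14 111] table [ 32  30 121]
shelf [array([0.5722, 0.4646, 0.04  ]), array([0.7671, 0.4692, 0.04  ]), array([ 0.7662, -0.4701,  0.04  ]), array([ 0.5688, -0.4636,  0.04  ])] [0.668 0.003 0.04 ]
jar 353.875 183.375 14.63076 [ 0.5887 -0.1006  0.132 ] r 0.0375
spray 317.375 191.625 10.34459 [ 0.5618 -0.0073  0.168 ] r 0.0255
spray 317.375 191.625 8.523786 [ 0.5618 -0.0073  0.168 ] r 0.021
tin 390.875 196.375 7.0481057 [ 0.5645 -0.2086  0.058 ] r 0.0192
comb ((292.0, 234.5), (93.99998474121094, 38.99999237060547), -0.0) [0.4562 0.0575 0.05  ] [array([0.4014, 0.1827, 0.05  ]), array([0.5064, 0.1859, 0.05  ]), array([ 0.5115, -0.0689,  0.05  ]), array([ 0.4061, -0.0705,  0.05  ])]
```

View pics/crop.png

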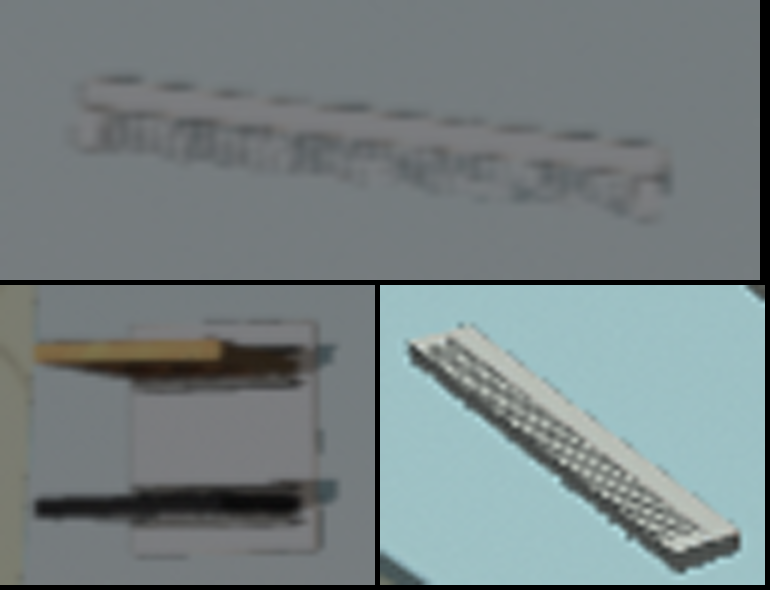

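The crop shows the comb's spine on the far side and its teeth toward the robot. The mirror is black from above, at about (142..195, 238), close to parallel to y.

Run:
```python
from h import *
t=load('top0');s=load('side0')
f=lambda u,v,z:onz(t,u,v,z).round(3)
print('comb',[f(*p,.05) for p in((255.6,226.4),(328.5,235.4),(254.7,236.4),(326,245.7))])
print('front',f(310,270.5,.04),'back',f(310,122,.04),'L',f(144,200,.04),'R',f(484,200,.04))
print('rack corners',[f(135+x/5,195+(y-285)/5,.042) for x,y in((130,322),(317,322),(320,548),(133,556))])
print('mirror top',f(142,239.5,.196),f(179,238,.196),' bottom right',f(195,238.5,.07))
T=t['pixels']
# jar lid: mask by colour then ellipse
hsv=cv2.cvtColor(T,cv2.COLOR_RGB2HSV)
m=((hsv[...,0]<40)&(hsv[...,1]>8)).astype(np.uint8);m2=np.zeros_like(m);m2[155:205,335:382]=m[155:205,335:382]
c=max(cv2.findContours(cv2.morphologyEx(m2,2,np.ones((3,3))),0,2)[0],key=cv2.contourArea);(cx,cy),r=cv2.minEnclosingCircle(c);print('jar',cx,cy,r,f(cx,cy,.132),r/457.3*1.155,cv2.contourArea(c))
```

```text
comb [array([0.476, 0.156, 0.05 ]), array([ 0.456, -0.041,  0.05 ]), array([0.449, 0.158, 0.05 ]), array([ 0.428, -0.035,  0.05 ])]
front [0.36  0.007 0.04 ] back [0.769 0.015 0.04 ] L [0.542 0.463 0.04 ] R [ 0.562 -0.47   0.04 ]
rack corners [array([0.537, 0.416, 0.042]), array([0.539, 0.315, 0.042]), array([0.416, 0.308, 0.042]), array([0.41 , 0.409, 0.042])]
mirror top [0.436 0.407 0.196] [0.441 0.319 0.196]  bottom right [0.441 0.313 0.07 ]
jar 356.7054748535156 180.0890350341797 16.34941291809082 [ 0.597 -0.108  0.132] 0.0412936188943689 764.5
```

Request:
send_rows(steps=[{"tx":-0.9,"turn":1},{"tx":-0.9,"turn":1},{"tx":-0.8,"turn":1},{"ty":-0.8,"turn":1},{"ty":-0.8,"turn":1},{"ty":-0.8,"turn":1},{"turn":1},{"turn":1},{"turn":0.8,"grip":0.45}], newtons=25)

```text
validation failed for argument at $.st...
```

Request:
send_rows(steps=[{"tx":-0.97,"ty":-0.53,"tz":-0.2,"turn":0,"grip":1},{"tx":-0.97,"ty":-0.53,"tz":-0.2,"turn":0,"grip":1},{"tx":-0.97,"ty":-0.53,"tz":-0.2,"turn":0,"grip":1},{"tx":-0.96,"ty":-0.54,"tz":-0.2,"turn":0,"grip":0.5},{"tx":-0.96,"ty":-0.54,"tz":-0.2,"turn":0,"grip":0.5},{"tx":0,"ty":0,"tz":0,"turn":1,"grip":0.5},{"tx":0,"ty":0,"tz":0,"turn":1,"grip":0.5},{"tx":0,"ty":0,"tz":0,"turn":1,"grip":0.5},{"tx":0,"ty":0,"tz":0,"turn":1,"grip":0.5},{"tx":0,"ty":0,"tz":0,"turn":1,"grip":0.5},{"tx":0,"ty":0,"tz":0,"turn":1,"grip":0.5},{"tx":0,"ty":0,"tz":0,"turn":1,"grip":0.5}], newtons=25)

```text
time: 1.6
position: [0.4225, 0.3806, 0.2917]
tool_rot: [-1.935, -2.475, 0.001]
ft_force: [-0.9, -0.4, -0.2]
grip_width: 0.501
grip_force: 0.0
```

Request:
send_rows(steps=[{"tx":0,"ty":0,"tz":0,"turn":1,"grip":0.5},{"tx":0,"ty":0,"tz":0,"turn":0.35,"grip":0.5},{"tx":0,"ty":0,"tz":0,"turn":0,"grip":0.5}])

```text
time: 1.98
position: [0.4225, 0.3806, 0.2919]
tool_rot: [-2.153, -2.288, 0.001]
ft_force: [-0.4, -0.0, 0.3]
grip_width: 0.499
grip_force: 0.0
```

Run:
```python
from h import *
w=grab('wrist','w1');s=ctrl.get_state();print(s['time'],s['position'],s['grip_width'],s['joint_positions'].round(2))
M=R.from_rotvec(s['tool_rot']).as_matrix();print(M.round(3));print(w['cam_to_world'].round(3),w['K'][0])
for p in[(.436,.407,.196),(.441,.319,.196),(.4385,.363,.196)]:print(proj(w,p))
```

```text
2.025 [0.42254999 0.38065234 0.29190512] 0.5017185664729336 [-0.94  0.12  0.18  1.58 -0.02  1.44 -0.7 ]
[[-0.061  0.998 -0.   ]
 [ 0.998  0.061 -0.001]
 [-0.    -0.    -1.   ]]
[[ 0.998  0.06   0.013  0.418]
 [ 0.061 -0.968 -0.244  0.446]
 [-0.002  0.244 -0.97   0.44 ]
 [ 0.     0.     0.     1.   ]] [299.16757003   0.         318.55683786]
[337.84949209 177.3862216 ]
[335.8552251 274.6462389]
[336.81069956 228.04793339]
```

View pics/w1.png

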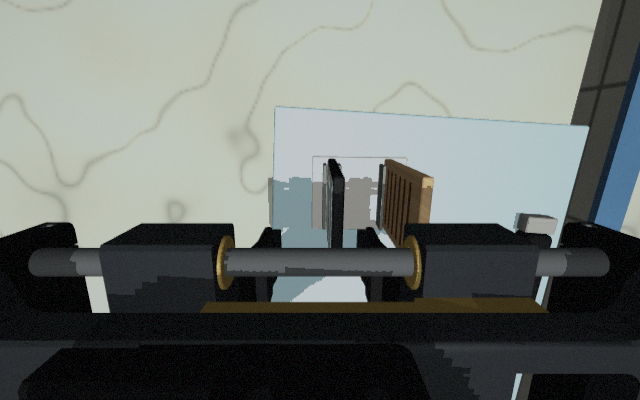

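The mirror's black top edge lies at about (331–343, 180–248), close to the predicted column 337. The grey glass sliver is on the robot side.

Run:
```python
from h import *
w=load('w1');g=cv2.cvtColor(w['pixels'],cv2.COLOR_RGB2GRAY)
for r in(165,175,180,185,195,205,215,225):
    d=g[r,315:360].astype(int);print(r,d.tolist())
```

```text
165 [198, 197, 198, 197, 198, 197, 197, 197, 84, 94, 98, 122, 110, 58, 12, 6, 13, 16, 5, 10, 0, 3, 3, 38, 88, 83, 183, 196, 197, 196, 197, 197, 198, 196, 198, 198, 198, 196, 196, 197, 197, 197, 197, 198, 197]
175 [197, 198, 199, 199, 197, 198, 198, 169, 123, 138, 139, 114, 95, 85, 88, 79, 28, 4, 2, 4, 11, 20, 11, 3, 4, 4, 2, 2, 115, 194, 199, 197, 197, 197, 198, 197, 197, 199, 197, 198, 197, 197, 198, 197, 197]
180 [198, 196, 197, 197, 196, 198, 197, 170, 135, 139, 134, 129, 99, 95, 108, 80, 82, 60, 19, 39, 45, 47, 44, 42, 41, 39, 41, 39, 27, 72, 194, 197, 197, 189, 143, 140, 140, 140, 138, 139, 140, 137, 140, 141, 139]
185 [141, 141, 141, 143, 140, 138, 141, 120, 88, 83, 81, 118, 83, 73, 126, 81, 72, 92, 27, 33, 38, 37, 43, 40, 43, 39, 46, 41, 30, 47, 139, 140, 139, 139, 139, 137, 138, 139, 139, 140, 139, 139, 142, 138, 139]
195 [139, 141, 139, 141, 140, 140, 141, 90, 82, 81, 77, 124, 97, 74, 80, 74, 91, 48, 14, 24, 21, 23, 20, 21, 25, 29, 27, 20, 16, 105, 138, 138, 140, 140, 138, 138, 139, 139, 138, 139, 139, 140, 137, 139, 137]
205 [139, 139, 138, 139, 138, 140, 139, 75, 88, 81, 87, 102, 90, 72, 92, 70, 109, 27, 6, 20, 19, 21, 27, 27, 19, 18, 22, 17, 14, 134, 137, 139, 139, 137, 137, 139, 141, 136, 137, 140, 139, 138, 140, 139, 138]
215 [141, 139, 139, 138, 138, 137, 140, 74, 84, 80, 97, 97, 87, 75, 94, 73, 95, 28, 11, 27, 27, 25, 26, 25, 22, 22, 18, 13, 74, 137, 139, 136, 138, 137, 137, 141, 140, 138, 139, 141, 138, 137, 138, 138, 137]
225 [139, 138, 139, 136, 136, 137, 138, 72, 79, 83, 108, 99, 80, 68, 84, 78, 82, 21, 21, 21, 21, 21, 20, 22, 22, 14, 11, 18, 104, 137, 137, 136, 138, 138, 138, 137, 136, 141, 135, 139, 137, 137, 139, 136, 136]
```

Run:
```python
from h import *
w=load('w1')
a=onz(w,338.4,178.5,.196);b=onz(w,337.2,225,.196);print(a,b)
d=(a-b)/np.linalg.norm(a-b);c=a-d*.045;print('centre',c,'yaw deg',np.degrees(np.arctan2(-d[0],d[1])))
s=ctrl.get_state();M=R.from_rotvec(s['tool_rot']).as_matrix()
tgt=np.array([c[0],c[1],.04+.006+.136-.005]);print('shift units',(M.T@(tgt-s['position'])/.06).round(3),'tool y yaw',np.degrees(np.arctan2(M[1,1],M[0,1])))
```

```text
[0.43652533 0.40610139 0.196     ] [0.43862359 0.3657727  0.196     ]
centre [0.43886347 0.36116218 0.196     ] yaw deg 2.9783443314981253
shift units [-0.34   0.252  1.915] tool y yaw 3.506685267883514
```

Request:
send_rows(steps=[{"tx":-0.34,"ty":0.25,"tz":0,"turn":0.06,"grip":0.45},{"tx":0,"ty":0,"tz":0.7,"turn":0,"grip":0.45},{"tx":0,"ty":0,"tz":0.7,"turn":0,"grip":0.45},{"tx":0,"ty":0,"tz":0.51,"turn":0,"grip":0.45},{"tx":0,"ty":0,"tz":0,"turn":0,"grip":0.45},{"tx":0,"ty":0,"tz":0,"turn":0,"grip":0},{"tx":0,"ty":0,"tz":0,"turn":0,"grip":0},{"tx":0,"ty":0,"tz":0,"turn":0,"grip":0},{"tx":0,"ty":0,"tz":0,"turn":0,"grip":0}], newtons=25)

```text
time: 3.15
position: [0.4393, 0.3616, 0.1785]
tool_rot: [2.163, 2.278, 0.002]
ft_force: [0.6, -0.2, 2.1]
grip_width: 0.113
grip_force: 25.0
```

Request:
send_rows(steps=[{"tx":0,"ty":0,"tz":-0.3,"turn":0,"grip":0},{"tx":0,"ty":0,"tz":-0.8,"turn":0,"grip":0},{"tx":0,"ty":0,"tz":-0.9,"turn":0,"grip":0},{"tx":-0.6,"ty":0.1,"tz":0,"turn":0,"grip":0},{"tx":-0.9,"ty":0.11,"tz":0,"turn":0,"grip":0},{"tx":-0.9,"ty":0.11,"tz":0,"turn":0,"grip":0},{"tx":-0.9,"ty":0.11,"tz":0,"turn":0,"grip":0},{"tx":-0.9,"ty":0.11,"tz":0,"turn":0,"grip":0},{"tx":-0.9,"ty":0.11,"tz":0,"turn":0,"grip":0},{"tx":-0.9,"ty":0.11,"tz":0,"turn":0,"grip":0},{"tx":-0.9,"ty":0.11,"tz":0,"turn":0,"grip":0},{"tx":-0.8,"ty":0,"tz":0,"turn":0.4,"grip":0}])

```text
time: 4.65
position: [0.5149, -0.0996, 0.2986]
tool_rot: [2.228, 2.214, 0.001]
ft_force: [-0.3, -0.0, -2.7]
grip_width: 0.114
grip_force: 25.0
```

Request:
send_rows(steps=[{"tx":0,"ty":0,"tz":0,"turn":0,"grip":0},{"tx":0,"ty":0,"tz":0,"turn":0,"grip":0}])

```text
time: 4.9
position: [0.5149, -0.0967, 0.2981]
tool_rot: [-2.225, -2.217, -0.002]
ft_force: [0.1, -0.9, -2.9]
grip_width: 0.111
grip_force: 25.0
```

Run:
```python
from h import *
w=grab('wrist','w2');t=grab('top','top2');d=grab('side','side2');s=ctrl.get_state();print(s['time'],s['position'],s['grip_width'],s['joint_positions'].round(2))
M=R.from_rotvec(s['tool_rot']).as_matrix();print(M.round(3))
J=(.597,-.108,.132);print('jar in wrist',proj(w,J),'side',proj(d,J),[proj(d,(.597+.042*np.cos(a),-.108+.042*np.sin(a),.132)).round(1).tolist() for a in np.arange(0,6.28,.785)])
out=np.vstack([w['pixels'][:, :],]);o=np.hstack([cv2.resize(out,(400,250)),cv2.resize(d['pixels'][150:275,270:470],(400,250),interpolation=2)])
cv2.imwrite('pics/c2.png',o[:,:,::-1])
```

```text
5.05 [ 0.51504835 -0.09566338  0.29779534] 0.11596033264308281 [-0.48  0.01  0.63  1.69 -0.01  1.44  0.15]
[[ 0.001  1.    -0.   ]
 [ 1.    -0.001  0.001]
 [ 0.001 -0.    -1.   ]]
jar in wrist [395.16986639 200.3989162 ] side [365.82421565 185.63943924] [[379.0, 179.7], [365.1, 176.6], [351.6, 178.7], [346.0, 184.9], [352.0, 191.8], [366.6, 195.3], [380.7, 193.0], [385.7, 186.4]]
```

View pics/c2.png

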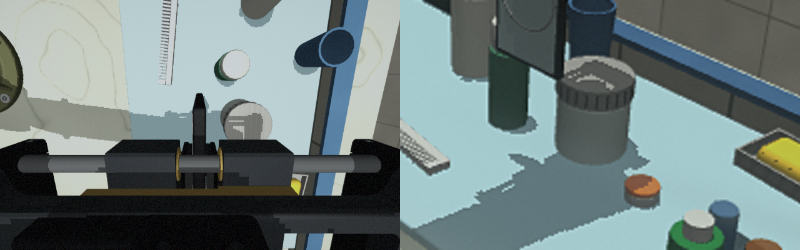

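The wrist view shows the jar lid at about (395,195) and the comb and spray clear of the mirror. The side view shows the lid about 2 px right of the prediction, so I'll refine the jar position.

Run:
```python
from h import *
w=load('w2');s=load('side0');t=load('top0')
g=lambda im:cv2.cvtColor(im['pixels'],cv2.COLOR_RGB2GRAY).astype(int)
G=g(w)
for r in(168,180,190,200,205,210):print(r,G[r,345:445].tolist()[::2])
S=g(s);print('side',[ (r,S[r,340:356].tolist(),S[r,380:396].tolist()) for r in(186,190,194,198)])
h=cv2.cvtColor(s['pixels'],cv2.COLOR_RGB2HSV);print(S[170:200,367].tolist())
```

```text
168 [204, 202, 204, 205, 203, 204, 203, 191, 95, 93, 93, 95, 97, 94, 81, 71, 43, 70, 96, 154, 181, 185, 184, 182, 179, 182, 179, 180, 177, 186, 179, 174, 178, 182, 177, 164, 125, 193, 203, 202, 203, 204, 204, 203, 203, 204, 203, 204, 204, 201]
180 [142, 140, 141, 141, 97, 80, 83, 80, 78, 51, 60, 106, 185, 188, 182, 185, 184, 186, 185, 183, 188, 184, 181, 183, 180, 180, 182, 175, 182, 170, 167, 164, 166, 180, 177, 176, 175, 183, 179, 177, 176, 180, 163, 200, 203, 202, 203, 203, 202, 203]
190 [141, 141, 141, 138, 82, 81, 66, 45, 64, 120, 126, 120, 119, 121, 119, 119, 119, 124, 118, 119, 120, 118, 119, 117, 116, 116, 117, 115, 118, 115, 114, 110, 115, 115, 113, 112, 115, 117, 176, 179, 177, 178, 178, 178, 178, 202, 203, 204, 203, 203]
200 [142, 139, 140, 138, 140, 97, 36, 78, 121, 123, 123, 120, 122, 121, 121, 120, 119, 121, 116, 115, 119, 119, 115, 115, 117, 115, 116, 113, 119, 111, 113, 115, 115, 112, 114, 112, 116, 116, 177, 176, 178, 180, 179, 178, 171, 179, 203, 203, 203, 202]
205 [140, 141, 140, 142, 140, 140, 84, 89, 120, 121, 126, 118, 123, 121, 168, 174, 182, 182, 179, 182, 183
[... 488 characters left out ...]
 144], [143, 143, 141, 141, 141, 144, 149, 83, 66, 65, 65, 67, 69, 66, 67, 68]), (190, [181, 182, 181, 180, 180, 182, 185, 155, 66, 47, 84, 141, 147, 147, 146, 146], [141, 140, 140, 142, 143, 145, 129, 76, 177, 184, 183, 185, 186, 193, 128, 84]), (194, [182, 181, 182, 181, 182, 182, 187, 127, 58, 58, 46, 61, 63, 55, 52, 55], [143, 111, 71, 58, 57, 47, 49, 140, 182, 182, 181, 181, 181, 182, 180, 180]), (198, [182, 184, 181, 181, 182, 181, 183, 188, 132, 71, 47, 59, 63, 49, 56, 63], [63, 62, 46, 59, 59, 40, 79, 179, 183, 181, 180, 181, 181, 182, 180, 181])]
[44, 42, 46, 44, 44, 46, 41, 57, 150, 143, 141, 141, 142, 139, 141, 143, 140, 142, 142, 143, 147, 144, 144, 145, 145, 144, 94, 59, 65, 67]
```

Request:
send_rows(steps=[{"tx":-0.22,"ty":0.06,"tz":0,"turn":0,"grip":0},{"tx":0,"ty":0,"tz":0.5,"turn":0,"grip":0},{"tx":0,"ty":0,"tz":0.6,"turn":0,"grip":0},{"tx":0,"ty":0,"tz":0.5,"turn":0,"grip":0},{"tx":0,"ty":0,"tz":0.3,"turn":0,"grip":0},{"tx":0,"ty":0,"tz":0,"turn":0,"grip":0},{"tx":0,"ty":0,"tz":0,"turn":0,"grip":0}])

```text
time: 5.92
position: [0.5194, -0.1109, 0.1849]
tool_rot: [2.225, 2.216, 0.002]
ft_force: [-0.5, -0.8, -2.2]
grip_width: 0.114
grip_force: 25.0
```

Request:
send_rows(steps=[{"tx":0.03,"ty":0,"tz":0.08,"turn":0,"grip":0},{"tx":0,"ty":0,"tz":0.06,"turn":0,"grip":0},{"tx":0,"ty":0,"tz":0.03,"turn":0,"grip":0},{"tx":0,"ty":0,"tz":0,"turn":0,"grip":0},{"tx":0,"ty":0,"tz":0,"turn":0,"grip":0}])

```text
time: 6.55
position: [0.5186, -0.1088, 0.1736]
tool_rot: [2.226, 2.217, 0.0]
ft_force: [0.5, 0.0, -1.8]
grip_width: 0.111
grip_force: 25.0
```

Request:
send_rows(steps=[{"tx":0,"ty":0,"tz":0.02,"turn":0,"grip":0},{"tx":0,"ty":0,"tz":0,"turn":0,"grip":0},{"tx":0,"ty":0,"tz":0,"turn":0,"grip":0}])

```text
time: 6.92
position: [0.5187, -0.1087, 0.1725]
tool_rot: [2.226, 2.217, 0.001]
ft_force: [-0.1, 0.2, -1.4]
grip_width: 0.113
grip_force: 25.0
```

Request:
send_rows(steps=[{"tx":0,"ty":0,"tz":0.015,"turn":0,"grip":0},{"tx":0,"ty":0,"tz":0,"turn":0,"grip":0},{"tx":0,"ty":0,"tz":0,"turn":0,"grip":0}])

```text
time: 7.3
position: [0.519, -0.1087, 0.1725]
tool_rot: [2.225, 2.217, 0.002]
ft_force: [-1.3, 0.5, 4.7]
grip_width: 0.113
grip_force: 25.0
```

Request:
send_rows(steps=[{"tx":0,"ty":0,"tz":-0.01,"turn":0,"grip":0.12},{"tx":0,"ty":0,"tz":0,"turn":0,"grip":0.18},{"tx":0,"ty":0,"tz":0,"turn":0,"grip":0.24},{"tx":0,"ty":0,"tz":0,"turn":0,"grip":0.3},{"tx":0,"ty":0,"tz":0,"turn":0,"grip":0.3}])

```text
time: 7.92
position: [0.5185, -0.1088, 0.1719]
tool_rot: [-2.226, -2.217, 0.0]
ft_force: [-1.0, -0.0, 0.1]
grip_width: 0.289
grip_force: 0.0
```

Request:
send_rows(steps=[{"tx":0,"ty":0.06,"tz":0,"turn":0,"grip":0.3},{"tx":0,"ty":0.06,"tz":0,"turn":0,"grip":0.3},{"tx":0,"ty":0.06,"tz":0,"turn":0,"grip":0.3},{"tx":0,"ty":0.06,"tz":0,"turn":0,"grip":0.3},{"tx":0,"ty":0.06,"tz":0,"turn":0,"grip":0.3},{"tx":0,"ty":0.06,"tz":0,"turn":0,"grip":0.3},{"tx":0,"ty":0,"tz":0,"turn":0,"grip":0.3}])

```text
time: 8.8
position: [0.5404, -0.1088, 0.172]
tool_rot: [2.226, 2.217, 0.0]
ft_force: [-0.5, -0.4, -0.6]
grip_width: 0.301
grip_force: 0.1
```

Run:
```python
from h import *
d=grab('side','side3');s=ctrl.get_state();print(s['time'],s['position'],s['ft_force'].round(1),s['grip_width'])
cv2.imwrite('pics/c3.png',cv2.resize(d['pixels'][90:250,240:440],(800,600))[:,:,::-1][:600])
```

```text
8.85 [ 0.54019157 -0.10888335  0.1719458 ] [ 0.2  0.5 -0.8] 0.3000954686589967
```

View pics/c3.png

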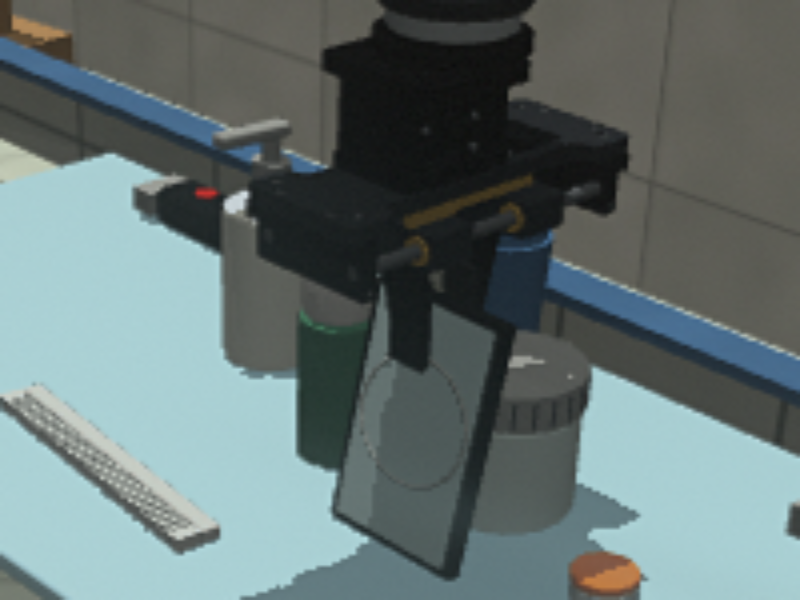

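The mirror is leaning back between the fingers with its foot on the shelf in front of the jar, glass toward the robot. I'll continue the lean.

Request:
send_rows(steps=[{"tx":0,"ty":0.06,"tz":0,"turn":0,"grip":0.3},{"tx":0,"ty":0.06,"tz":0,"turn":0,"grip":0.3},{"tx":0,"ty":0.06,"tz":0,"turn":0,"grip":0.3},{"tx":0,"ty":0.06,"tz":0,"turn":0,"grip":0.3},{"tx":0,"ty":0.06,"tz":0,"turn":0,"grip":0.3},{"tx":0,"ty":0.06,"tz":0,"turn":0,"grip":0.3},{"tx":0,"ty":0.04,"tz":0,"turn":0,"grip":0.3},{"tx":0,"ty":0,"tz":0,"turn":0,"grip":0.3}])

```text
time: 9.85
position: [0.5642, -0.109, 0.1719]
tool_rot: [-2.226, -2.217, 0.0]
ft_force: [1.6, -0.0, 0.2]
grip_width: 0.299
grip_force: 0.0
```

Request:
send_rows(steps=[{"tx":0,"ty":0,"tz":0,"turn":0,"grip":0.36},{"tx":0,"ty":0,"tz":0,"turn":0,"grip":0.44},{"tx":0,"ty":0,"tz":0,"turn":0,"grip":0.44}])

```text
time: 10.22
position: [0.564, -0.109, 0.172]
tool_rot: [-2.226, -2.217, -0.0]
ft_force: [1.1, -0.5, -0.3]
grip_width: 0.424
grip_force: 0.0
```

Run:
```python
from h import *
d=grab('side','side4');s=ctrl.get_state();print(s['time'],s['position'],s['ft_force'].round(1),s['grip_width'])
cv2.imwrite('pics/c4.png',cv2.resize(d['pixels'][90:250,240:440],(800,600))[:,:,::-1][:600])
```

```text
10.275 [ 0.56409459 -0.10893416  0.17206737] [-0.1 -0.2 -0.6] 0.42852273102219823
```

View pics/c4.png

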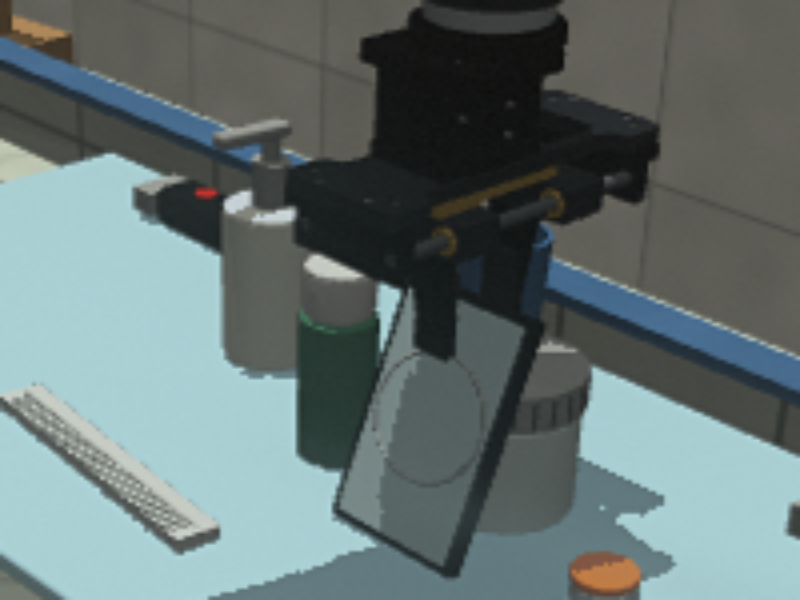

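The mirror leans on the jar lid and the foot has not moved. Next I'll lift out and go to the comb.

Request:
send_rows(steps=[{"tx":0,"ty":0,"tz":-0.3,"turn":0,"grip":0.44},{"tx":0,"ty":0,"tz":-0.8,"turn":0,"grip":0.44},{"tx":0,"ty":0,"tz":-0.9,"turn":0,"grip":0.44},{"tx":0.8,"ty":-0.5,"tz":0,"turn":0,"grip":0.5},{"tx":0.8,"ty":-0.5,"tz":0,"turn":0,"grip":0.6},{"tx":0.8,"ty":-0.5,"tz":0,"turn":0,"grip":0.6},{"tx":0.4,"ty":-0.37,"tz":0,"turn":0.7,"grip":0.6},{"tx":0,"ty":0,"tz":0,"turn":0,"grip":0.6},{"tx":0,"ty":0,"tz":0,"turn":0,"grip":0.6}])

```text
time: 11.4
position: [0.4533, 0.0585, 0.293]
tool_rot: [2.331, 2.104, 0.002]
ft_force: [0.8, -0.1, 0.2]
grip_width: 0.601
grip_force: 0.0
```

Run:
```python
from h import *
w=grab('wrist','w5');t=grab('top','top5');d=grab('side','side5');s=ctrl.get_state();print(s['time'],s['position'],s['ft_force'].round(1),s['grip_width'])
M=R.from_rotvec(s['tool_rot']).as_matrix();print(M.round(3))
for p in [(.476,.156,.05),(.456,-.041,.05),(.449,.158,.05),(.428,-.035,.05)]:print(proj(w,p).round(1))
o=np.hstack([w['pixels'][:280,150:550],cv2.resize(d['pixels'][120:250,260:460],(400,280))])
cv2.imwrite('pics/c5.png',o[:,:,::-1])
```

```text
11.55 [0.45323896 0.05824934 0.29223011] [-0.3  1.4 -0.3] 0.6016549236786444
[[ 0.104  0.995  0.   ]
 [ 0.995 -0.104 -0.   ]
 [-0.     0.    -1.   ]]
[329.1  99.2]
[328.  247.9]
[307.3  99.9]
[307.7 245.8]
```

View pics/c5.png

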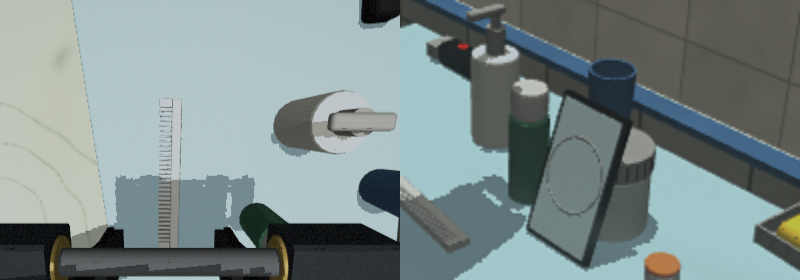

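The wrist view shows the comb aligned with the jaws at columns 309–331. The side view shows the mirror leaning centred on the jar.

Run:
```python
from h import *
d=load('side5')
a=onz(d,325,226.5,.0434);b=onz(d,354,243.5,.0434);print('toe',a,b,(a+b)/2,np.linalg.norm(a-b))
zt=.04+.150*np.cos(.349)+.0034
for z in(zt,):print('top',onz(d,343.5,163,z),onz(d,375.5,176.8,z))
```

```text
toe [ 0.51788621 -0.06909596  0.0434    ] [ 0.51933222 -0.15490457  0.0434    ] [ 0.51860922 -0.11200027  0.0434    ] 0.08582079021840638
top [ 0.56001252 -0.07496195  0.18435727] [ 0.5636786  -0.16003777  0.18435727]
```

Request:
send_rows(steps=[{"tx":0.03,"ty":0.02,"tz":0.7,"turn":0,"grip":0.6},{"tx":0,"ty":0,"tz":0.9,"turn":0,"grip":0.6},{"tx":0,"ty":0,"tz":0.9,"turn":0,"grip":0.6},{"tx":0,"ty":0,"tz":0.8,"turn":0,"grip":0.6},{"tx":0,"ty":0,"tz":0.4,"turn":0,"grip":0.6},{"tx":0,"ty":0,"tz":0.12,"turn":0,"grip":0.6},{"tx":0,"ty":0,"tz":0,"turn":0,"grip":0.6},{"tx":0,"ty":0,"tz":0,"turn":0,"grip":0.6}])

```text
time: 12.55
position: [0.4552, 0.0613, 0.0641]
tool_rot: [2.331, 2.104, 0.004]
ft_force: [0.1, -0.2, 0.6]
grip_width: 0.602
grip_force: 0.0
```

Request:
send_rows(steps=[{"tx":0,"ty":0,"tz":0.1,"turn":0,"grip":0.6},{"tx":0,"ty":0,"tz":0,"turn":0,"grip":0.6},{"tx":0,"ty":0,"tz":0,"turn":0,"grip":0.2},{"tx":0,"ty":0,"tz":0,"turn":0,"grip":0.2},{"tx":0,"ty":0,"tz":0,"turn":0,"grip":0.2},{"tx":0,"ty":0,"tz":0,"turn":0,"grip":0.2}], newtons=12)

```text
time: 13.3
position: [0.4541, 0.0612, 0.0569]
tool_rot: [2.331, 2.106, 0.0]
ft_force: [-0.5, -0.2, 0.3]
grip_width: 0.318
grip_force: 11.9
```

Request:
send_rows(steps=[{"tx":0,"ty":0,"tz":-0.25,"turn":0,"grip":0.2},{"tx":0,"ty":0,"tz":-0.25,"turn":-0.75,"grip":0.2},{"tx":-0.4,"ty":-0.23,"tz":0,"turn":0,"grip":0.2},{"tx":-0.8,"ty":0,"tz":0,"turn":0,"grip":0.2},{"tx":-0.8,"ty":0,"tz":0,"turn":0,"grip":0.2},{"tx":-0.6,"ty":0,"tz":0,"turn":0,"grip":0.2},{"tx":-0.25,"ty":0,"tz":0,"turn":0,"grip":0.2},{"tx":0,"ty":0,"tz":0,"turn":0,"grip":0.2},{"tx":0,"ty":0,"tz":0,"turn":0,"grip":0.2}])

```text
time: 14.42
position: [0.4409, -0.1089, 0.0871]
tool_rot: [-2.217, -2.226, -0.001]
ft_force: [-0.3, -0.6, -0.6]
grip_width: 0.318
grip_force: 12.0
```

Run:
```python
from h import *
s=ctrl.get_state();print(s['time'],s['position'],s['ft_force'].round(1),s['grip_width'],s['joint_positions'].round(2))
print(R.from_rotvec(s['tool_rot']).as_matrix().round(3))
```

```text
14.425 [ 0.44090308 -0.10892545  0.08714152] [-0.3 -0.6 -0.6] 0.318172591689414 [-0.47  0.03  0.67  2.11 -0.02  1.    0.22]
[[-0.004  1.     0.   ]
 [ 1.     0.004  0.001]
 [ 0.001  0.    -1.   ]]
```

Lower, release, and retreat upward and toward the robot before turning.

Request:
send_rows(steps=[{"tx":0,"ty":-0.02,"tz":0.25,"turn":0,"grip":0.2},{"tx":0,"ty":0,"tz":0.18,"turn":0,"grip":0.2},{"tx":0,"ty":0,"tz":0.06,"turn":0,"grip":0.2},{"tx":0,"ty":0,"tz":0,"turn":0,"grip":0.2},{"tx":0,"ty":0,"tz":0,"turn":0,"grip":0.2}])

```text
time: 15.05
position: [0.4395, -0.1099, 0.0572]
tool_rot: [2.218, 2.225, -0.0]
ft_force: [0.2, -1.1, -0.1]
grip_width: 0.323
grip_force: 12.0
```

Request:
send_rows(steps=[{"tx":0,"ty":0,"tz":0.01,"turn":0,"grip":0.4},{"tx":0,"ty":0,"tz":0,"turn":0,"grip":0.45},{"tx":0,"ty":0,"tz":-0.5,"turn":0,"grip":0.45},{"tx":0,"ty":0,"tz":-0.9,"turn":0,"grip":0.6},{"tx":0,"ty":-0.4,"tz":-0.9,"turn":0,"grip":1},{"tx":0,"ty":0,"tz":0,"turn":-1,"grip":1},{"tx":0,"ty":0,"tz":0,"turn":-1,"grip":1},{"tx":0,"ty":0,"tz":0,"turn":-1,"grip":1},{"tx":0,"ty":0,"tz":0,"turn":-1,"grip":1},{"tx":0,"ty":0,"tz":0,"turn":-1,"grip":1},{"tx":0,"ty":0,"tz":0,"turn":-1,"grip":1},{"tx":0,"ty":0,"tz":0,"turn":-1,"grip":1}])

```text
time: 16.55
position: [0.4154, -0.11, 0.1948]
tool_rot: [0.907, 3.007, 0.001]
ft_force: [1.0, -0.4, -1.3]
grip_width: 1.0
grip_force: 0.0
```

Request:
send_rows(steps=[{"tx":0,"ty":0,"tz":0,"turn":-1,"grip":1},{"tx":0,"ty":0,"tz":0,"turn":-1,"grip":1},{"tx":0,"ty":0,"tz":0,"turn":-1,"grip":1},{"tx":0,"ty":0,"tz":0,"turn":-1,"grip":1},{"tx":0,"ty":0,"tz":0,"turn":-0.25,"grip":1},{"tx":0,"ty":0,"tz":0,"turn":0,"grip":1},{"tx":0,"ty":0,"tz":0,"turn":0,"grip":1}])

```text
time: 17.42
position: [0.4155, -0.11, 0.1948]
tool_rot: [-0.002, 3.141, 0.0]
ft_force: [-0.8, -0.2, -0.1]
grip_width: 1.004
grip_force: 0.0
```

Run:
```python
from h import *
w=grab('wrist','w6');d=grab('side','side6');s=ctrl.get_state();print(s['time'],s['position'],s['ft_force'].round(1),s['grip_width'],s['joint_positions'].round(2))
print(R.from_rotvec(s['tool_rot']).as_matrix().round(3))
o=np.hstack([cv2.resize(w['pixels'],(400,250)),cv2.resize(d['pixels'][130:270,230:430],(400,250))])
cv2.imwrite('pics/c6.png',o[:,:,::-1])
```

```text
17.525 [ 0.41546543 -0.10998576  0.19477982] [0.5 0.6 0.5] 0.9975335975348414 [-0.7  -0.23  0.8   2.04  0.18  1.27  1.61]
[[-1.    -0.002  0.   ]
 [-0.002  1.     0.   ]
 [-0.     0.    -1.   ]]
```

View pics/c6.png

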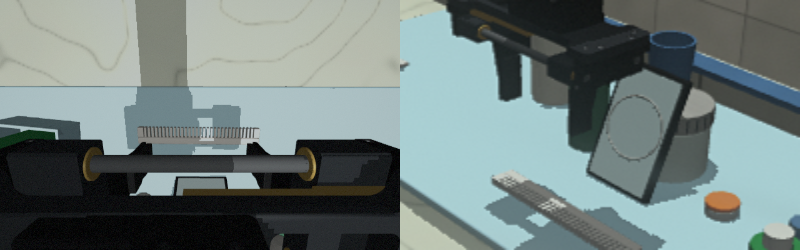

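The comb lies parallel in front of the mirror, teeth toward the robot, with the open jaws behind it. I'll lower them on the robot side of the comb.

Request:
send_rows(steps=[{"tx":0.13,"ty":0,"tz":0.3,"turn":0,"grip":1},{"tx":0,"ty":0,"tz":0.7,"turn":0,"grip":1},{"tx":0,"ty":0,"tz":0.5,"turn":0,"grip":1},{"tx":0,"ty":0,"tz":0,"turn":0,"grip":1}])

```text
time: 18.02
position: [0.4058, -0.11, 0.1032]
tool_rot: [0.003, -3.137, 0.002]
ft_force: [-0.3, -0.5, 0.0]
grip_width: 1.003
grip_force: 0.0
```

Run:
```python
from h import *
s=ctrl.get_state();print(s['time'],s['position'],s['ft_force'].round(1),s['joint_positions'].round(2))
```

```text
18.025 [ 0.40579008 -0.10999441  0.1032447 ] [-0.3 -0.5  0. ] [-0.71 -0.12  0.88  2.17  0.11  1.06  1.68]
```

Request:
send_rows(steps=[{"tx":0,"ty":0,"tz":0.4,"turn":0,"grip":1},{"tx":0,"ty":0,"tz":0.3,"turn":0,"grip":1},{"tx":0,"ty":0,"tz":0.06,"turn":0,"grip":1},{"tx":0,"ty":0,"tz":0,"turn":0,"grip":1},{"tx":0,"ty":0,"tz":0,"turn":0,"grip":1}])

```text
time: 18.65
position: [0.4086, -0.1099, 0.0602]
tool_rot: [-0.005, 3.14, 0.001]
ft_force: [1.1, -0.2, 0.1]
grip_width: 1.0
grip_force: 0.0
```

Request:
send_rows(steps=[{"tx":-0.05,"ty":0,"tz":0.05,"turn":0,"grip":1},{"tx":-0.1,"ty":0,"tz":0,"turn":0,"grip":1},{"tx":-0.1,"ty":0,"tz":0,"turn":0,"grip":1},{"tx":-0.1,"ty":0,"tz":0,"turn":0,"grip":1},{"tx":-0.1,"ty":0,"tz":0,"turn":0,"grip":1},{"tx":-0.1,"ty":0,"tz":0,"turn":0,"grip":1},{"tx":-0.1,"ty":0,"tz":0,"turn":0,"grip":1},{"tx":-0.1,"ty":0,"tz":0,"turn":0,"grip":1},{"tx":-0.1,"ty":0,"tz":0,"turn":0,"grip":1},{"tx":-0.05,"ty":0,"tz":0,"turn":0,"grip":1},{"tx":0,"ty":0,"tz":0,"turn":0,"grip":1}])

```text
time: 20.02
position: [0.4619, -0.1099, 0.0562]
tool_rot: [-0.004, 3.141, -0.0]
ft_force: [-0.5, 0.5, 1.0]
grip_width: 1.004
grip_force: 0.0
```

Run:
```python
from h import *
w=grab('wrist','w7');d=grab('side','side7');s=ctrl.get_state();print(s['time'],s['position'],s['ft_force'].round(1))
o=np.hstack([cv2.resize(w['pixels'],(400,400)),cv2.resize(d['pixels'][170:270,270:370],(400,400),interpolation=2)])
cv2.imwrite('pics/c7.png',o[:,:,::-1])
```

```text
20.125 [ 0.46158435 -0.10984634  0.05614543] [ 0.2 -0.   0.8]
```

View pics/c7.png

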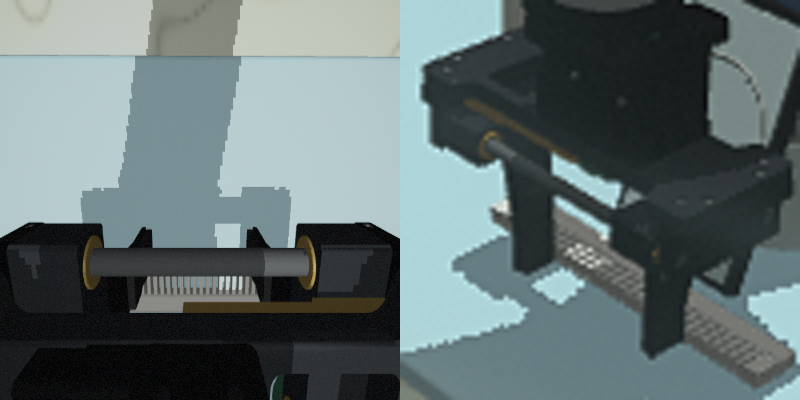

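The comb is moving straight, with both fingers on its tooth side and about 15 mm left to go. I'll take small steps and check for mirror motion numerically.

Request:
send_rows(steps=[{"tx":-0.07,"ty":0,"tz":0,"turn":0,"grip":1},{"tx":-0.06,"ty":0,"tz":0,"turn":0,"grip":1},{"tx":-0.05,"ty":0,"tz":0,"turn":0,"grip":1},{"tx":0,"ty":0,"tz":0,"turn":0,"grip":1}])

```text
time: 20.62
position: [0.4728, -0.1099, 0.0562]
tool_rot: [-0.005, 3.141, -0.001]
ft_force: [-0.0, -0.4, -0.1]
grip_width: 0.999
grip_force: 0.0
```

```bash
cat > chk.py <<'E'
from h import *
import sys
F=[];I=[]
for i in range(4):
    d=grab('side');F.append(ctrl.get_state()['ft_force']);I.append(cv2.cvtColor(d['pixels'],cv2.COLOR_RGB2GRAY).astype(float))
g=np.mean(I,0);np.save('pics/g_%s.npy'%sys.argv[1],g);s=ctrl.get_state()
print(s['time'],s['position'],'F',np.mean(F,0).round(2))
r=cv2.cvtColor(load('side7')['pixels'],cv2.COLOR_RGB2GRAY).astype(float)
# mirror right border: edge dark->bright columns on rows
for v in(182,188,194,200,206,212,218,224,230,236):
    print(v,r[v,350:382].astype(int).tolist() if len(sys.argv)>2 else '',np.abs(g[v,350:382]-r[v,350:382]).astype(int).tolist())
E
python3 chk.py a v
```

```text
20.825 [ 0.47243013 -0.10978334  0.05617145] F [0.22 0.39 0.5 ]
182 [134, 134, 130, 129, 130, 131, 130, 130, 130, 130, 130, 131, 129, 130, 130, 129, 132, 130, 134, 108, 44, 29, 28, 21, 53, 154, 159, 158, 159, 159, 158, 160] [111, 95, 1, 3, 0, 1, 0, 1, 0, 0, 0, 0, 1, 0, 0, 0, 1, 0, 0, 1, 0, 1, 0, 3, 0, 0, 0, 0, 0, 0, 0, 2]
188 [131, 130, 130, 129, 131, 132, 112, 149, 135, 131, 130, 130, 130, 131, 131, 130, 134, 107, 43, 28, 30, 24, 52, 153, 160, 156, 154, 155, 155, 156, 156, 155] [111, 39, 0, 2, 0, 0, 0, 0, 0, 0, 0, 0, 0, 1, 1, 0, 0, 1, 0, 0, 0, 0, 0, 0, 0, 0, 0, 1, 1, 1, 1, 1]
194 [131, 131, 130, 131, 130, 130, 131, 132, 133, 73, 131, 131, 130, 131, 133, 123, 49, 28, 31, 27, 47, 155, 163, 160, 161, 163, 161, 158, 159, 158, 157, 123] [111, 1, 2, 1, 0, 0, 1, 1, 0, 0, 1, 0, 0, 1, 0, 0, 1, 1, 1, 1, 0, 0, 0, 1, 0, 0, 0, 0, 0, 0, 0, 0]
200 [131, 131, 131, 131, 130, 129, 132, 131, 131, 134, 98, 119, 133, 125, 50, 30, 32, 32, 32, 68, 67, 67, 68, 48, 58, 68, 69, 68, 43, 63, 67, 67] [106, 70, 0, 1, 0, 1, 1, 0, 0, 1, 0, 0, 0, 0, 0, 1, 0, 2, 1, 2, 0, 0, 0, 0, 0, 1, 1, 0, 0, 1, 0, 0]
206 [34, 31,
[... 731 characters left out ...]
 49, 47, 47, 47, 47, 45, 53, 55, 46, 45, 92, 94, 93, 93, 93, 93, 93, 92, 93, 91, 90, 91, 90, 90, 89, 89, 85] [0, 2, 1, 2, 3, 2, 0, 0, 1, 0, 1, 7, 8, 1, 0, 47, 48, 49, 42, 1, 0, 0, 0, 2, 0, 1, 1, 0, 1, 1, 2, 1]
230 [43, 46, 45, 46, 48, 49, 49, 49, 50, 52, 64, 93, 95, 95, 95, 95, 95, 95, 95, 95, 96, 96, 94, 94, 94, 94, 93, 102, 120, 121, 122, 119] [1, 1, 0, 0, 0, 1, 1, 1, 1, 0, 0, 0, 1, 1, 0, 0, 1, 0, 0, 0, 1, 1, 0, 0, 0, 1, 0, 0, 0, 0, 2, 0]
236 [99, 103, 58, 41, 42, 41, 38, 117, 119, 118, 117, 118, 119, 118, 118, 119, 118, 119, 118, 119, 120, 118, 119, 120, 119, 117, 116, 111, 187, 199, 197, 195] [0, 0, 1, 0, 2, 0, 0, 0, 1, 0, 0, 0, 1, 0, 0, 2, 0, 1, 0, 0, 1, 1, 0, 0, 0, 0, 0, 1, 0, 1, 0, 0]
```

The mirror has not moved and its edges give a sensitive check. I'll step 1.2 mm at a time.

Create chk.py:
```python
from h import *
d=grab('side');s=ctrl.get_state();f=lambda p:cv2.cvtColor(p,cv2.COLOR_RGB2GRAY).astype(float)
g=f(d['pixels']);r=f(load('side7')['pixels'])
print(s['time'],s['position'],s['ft_force'].round(1),'edge diff',np.abs(g-r)[178:201,360:374].max(1).astype(int).tolist(),'low',np.abs(g-r)[233:242,350:358].max(1).astype(int).tolist())
```

```text
(no output)
```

Request:
send_rows(steps=[{"tx":-0.02,"ty":0,"tz":0,"turn":0,"grip":1},{"tx":-0.02,"ty":0,"tz":0,"turn":0,"grip":1},{"tx":0,"ty":0,"tz":0,"turn":0,"grip":1}])

```text
time: 21.2
position: [0.475, -0.1098, 0.0562]
tool_rot: [-0.005, 3.141, -0.0]
ft_force: [0.3, 0.6, 0.8]
grip_width: 0.997
grip_force: 0.0
```

```bash
python3 chk.py
```

```text
21.25 [ 0.47497179 -0.10979656  0.05619746] [-1.  -0.7  0.2] edge diff [3, 2, 3, 2, 2, 3, 3, 2, 3, 2, 1, 3, 2, 2, 5, 3, 2, 2, 4, 3, 7, 3, 3] low [3, 3, 2, 2, 2, 2, 2, 2, 24]
```

Request:
send_rows(steps=[{"tx":-0.02,"ty":0,"tz":0,"turn":0,"grip":1},{"tx":0,"ty":0,"tz":0,"turn":0,"grip":1}])

```text
time: 21.5
position: [0.4757, -0.1098, 0.0561]
tool_rot: [0.004, -3.141, -0.0]
ft_force: [-1.7, -0.1, 0.8]
grip_width: 0.997
grip_force: 0.8
```

```bash
python3 chk.py
```

```text
21.55 [ 0.47569361 -0.10976908  0.056074  ] [-1.8 -0.1  1.9] edge diff [33, 2, 5, 3, 4, 4, 3, 2, 4, 3, 4, 2, 2, 2, 5, 3, 3, 2, 17, 10, 10, 7, 20] low [2, 3, 2, 2, 3, 2, 26, 6, 25]
```

Request:
send_rows(steps=[{"tx":-0.015,"ty":0,"tz":0,"turn":0,"grip":1},{"tx":0,"ty":0,"tz":0,"turn":0,"grip":1}])

```text
time: 21.8
position: [0.476, -0.1098, 0.056]
tool_rot: [0.004, -3.14, -0.001]
ft_force: [-5.3, 0.6, 3.9]
grip_width: 0.997
grip_force: 2.6
```

```bash
python3 chk.py
```

```text
21.85 [ 0.4760102  -0.10979785  0.05597909] [-5.2  0.3  4.3] edge diff [33, 2, 3, 3, 3, 2, 4, 2, 4, 2, 15, 3, 2, 1, 5, 4, 2, 20, 16, 4, 9, 10, 6] low [4, 3, 20, 26, 4, 2, 27, 6, 49]
```

Contact force is rising, so the comb is flush and the mirror has hardly moved. I'll back away slowly and lift.

Request:
send_rows(steps=[{"tx":0.02,"ty":0,"tz":0,"turn":0,"grip":1},{"tx":0.04,"ty":0,"tz":0,"turn":0,"grip":1},{"tx":0.1,"ty":0,"tz":0,"turn":0,"grip":1},{"tx":0.4,"ty":0,"tz":-0.2,"turn":0,"grip":1},{"tx":0.3,"ty":0,"tz":-0.6,"turn":0,"grip":1},{"tx":0,"ty":0,"tz":-1,"turn":0,"grip":1},{"tx":0,"ty":0.9,"tz":-1,"turn":0,"grip":1},{"tx":0,"ty":1,"tz":0,"turn":0,"grip":1},{"tx":0,"ty":1,"tz":0,"turn":0,"grip":1},{"tx":0,"ty":1,"tz":0,"turn":0,"grip":1},{"tx":0,"ty":0,"tz":0,"turn":0,"grip":1}])

```text
time: 23.22
position: [0.424, 0.1165, 0.2105]
tool_rot: [-0.017, 3.141, 0.0]
ft_force: [0.0, -0.5, -0.2]
grip_width: 0.997
grip_force: 0.0
```

Run:
```python
from h import *
d=grab('side','side9');t=grab('top','top9');s=ctrl.get_state();print(s['time'],s['position'])
f=lambda p:cv2.cvtColor(p,cv2.COLOR_RGB2GRAY).astype(float)
g,g5,g0=f(d['pixels']),f(load('side5')['pixels']),f(load('side0')['pixels'])
print('mirror edge shift',[(np.abs(g-g5)[v,360:380].max().astype(int)) for v in range(178,202,3)])
print('jar',np.abs(g-g0)[185:215,380:390].max(),'tin',np.abs(g-g0)[236:255,380:402].max(), 'spray top',np.abs(g-g0)[156:185,316:334].max(1).astype(int).tolist())
p=d['pixels']
for u in range(326,356,3):  # toe line: comb bright / mirror dark along v
    print(u,g[222:264,u].astype(int).tolist())
```

```text
23.325 [0.42471575 0.11182186 0.21055599]
mirror edge shift [np.int64(34), np.int64(4), np.int64(4), np.int64(3), np.int64(3), np.int64(3), np.int64(14), np.int64(5)]
jar 10.0 tin 9.0 spray top [8, 9, 9, 10, 10, 8, 8, 10, 7, 4, 4, 4, 4, 5, 5, 5, 4, 5, 5, 5, 4, 3, 3, 1, 4, 3, 2, 3, 3]
326 [126, 130, 127, 124, 103, 163, 197, 197, 192, 147, 143, 140, 190, 95, 195, 74, 78, 79, 88, 132, 196, 192, 190, 189, 189, 190, 190, 191, 190, 190, 190, 191, 190, 191, 190, 190, 190, 190, 189, 190, 190, 191]
329 [127, 128, 127, 127, 127, 124, 111, 202, 196, 195, 184, 121, 125, 145, 132, 171, 88, 131, 74, 74, 88, 173, 194, 191, 190, 190, 190, 190, 190, 190, 190, 189, 190, 189, 190, 190, 190, 190, 190, 191, 190, 189]
332 [127, 128, 127, 126, 127, 127, 128, 123, 109, 201, 196, 194, 184, 168, 134, 130, 145, 136, 198, 74, 79, 79, 102, 200, 192, 191, 191, 190, 190, 190, 191, 190, 190, 190, 190, 189, 190, 191, 190, 190, 190, 190]
335 [127, 127, 128, 128, 126, 126, 127, 127, 126, 118, 117, 198, 196, 197, 174, 96, 194, 134, 130, 147, 128, 98, 74, 77, 111, 198, 193, 191, 190, 190, 189, 189, 190, 192, 190, 191, 1
[... 582 characters left out ...]
, 133, 77, 79, 83, 121, 197, 191, 190, 190, 190, 190, 189, 191, 190, 190, 189]
347 [128, 127, 127, 127, 128, 127, 128, 128, 128, 127, 127, 126, 126, 126, 127, 126, 124, 129, 201, 195, 195, 182, 121, 97, 192, 85, 131, 147, 101, 76, 79, 98, 149, 196, 191, 190, 190, 191, 190, 190, 190, 191]
350 [127, 127, 128, 127, 128, 128, 128, 126, 127, 128, 126, 127, 127, 127, 127, 128, 130, 131, 124, 120, 200, 196, 195, 184, 144, 190, 94, 194, 144, 131, 131, 75, 77, 86, 124, 195, 191, 190, 190, 189, 191, 190]
353 [126, 127, 128, 126, 127, 129, 129, 131, 132, 133, 107, 72, 69, 55, 49, 46, 44, 46, 44, 41, 49, 125, 199, 196, 195, 171, 165, 94, 194, 144, 136, 197, 73, 77, 80, 106, 200, 192, 191, 191, 190, 190]
```

```bash
python3 -c "
from h import *
print(ctrl.close_job())"
```

```text
the job is handed in; nothing more can be done
None
```

I handed in the job at about 23 s: the mirror leans on the front of the jar, glass toward the robot, at roughly 17–20° (estimated), with the comb's spine flush along its foot; the jar, tin and spray did not move, and I did not re-check the board and the other items, none of which the robot handled.

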